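# Roll a grader roller home under a hand pad

## Robot

A 6-joint arm with a two-finger parallel gripper is mounted at the origin on the work surface. World frame = base frame: x ahead of the robot, y to its left, z up, the work surface at z = 0. Lengths are in mm, angles in rad, forces in N, time in s.
With the tool pointing down it reaches from about 375 to 750 mm from the base axis. Payload 9 kg.
Tool frame: the origin (TCP) lies midway between the tips of the shut fingers; the grasp point (between the pads) lies robot.hold_point_z behind it (robot.hold_point_z is the distance from the TCP to the grasp point, in mm); y points along the fingers, z is the direction in which the jaws open and shut, and the axes are right-handed (so a half turn about y gives the same grasp; the last joint's range is limited). The gripper opens to 85 mm and grips with 20 to 120 N. Pads are 22 mm wide; open, the fingers measure 114 mm over their backs; the gripper's body (76 mm by 85 mm) begins 54 mm behind the grasp point. The pads swing forward as they close: fully open they stand 13 mm farther back than shut.
Start: joints at [-1.446, 0.104, 0.097, 1.564, 0, 1.353], TCP at [201.686, -565.119, 231.331] pointing down, gripper open.
Joint ranges: [-2.99, 2.99], [-0.84, 1.86], [-1.1, 1.16], [-1.84, 2.11], [-1.51, 1.56], [-3.14, 3.14]. Speed limits (rad/s): [2.22, 2.22, 2.57, 3.14, 3.14, 3.14].

## Interface

Orientations are given as a unit quaternion [w, x, y, z].
In Python, from workcell import monitor, viewer, order, look_for, silhouettes, mark_of, robot gives the robot as it stands. The module is installed in compiled form; this text tells all that it offers.
- The arm moves only by the tool arm_command, never from a script. Its argument "moves" is a list of rows, each an object of numbers: "fingers": the finger opening in mm, from 0 to 85.4; "tx", "ty", "tz": the shift along the world's x, y, z in mm; "twist": the turn about the world's z in degrees. In form: [{"fingers": .., "tx": .., "ty": .., "tz": .., "twist": ..}, ...]. A call has 1 to 12 rows; each row is the pose to reach, as a shift and turn from the pose commanded when the call began; what a row does not reach only later rows make up. A row lasts 1/12 s, in which the tool goes at most 41.7 mm and 7.16 degrees, less where a joint would pass 70% of its speed; a pose out of reach is approached as far as the arm can. A call with a gripper value outside its range is refused whole. The fingers move at their own pace and stop on an object; "force" is the grip in N (left out, the last holds). Time passes only in rows, so rows that repeat a pose let the fingers close. It gives the time, the measured TCP pose, the force and the opening at its end, in the units of the state.
- monitor.state(): the state, without advancing time (a new reading comes with each control period).
- viewer.snapshot(name): name is "scene" or "top" or "wrist"; returns the picture (420x560x3 uint8, blue, green, red); there is no depth.
- viewer.get_calibration(name): a dict with "fx", "fy", "cx", "cy" (pixels), "R" (3x3) and "t" (3): a world point X has camera coordinates R X + t. Camera axes: x right, y down, z forward; pixel columns grow to the right and rows downward; lengths in mm; the calibration is good to about 2 mm. The wrist camera is an equidistant fisheye: a pixel r from the principal point sees the ray r / f radians off the axis. A picture is of the moment at which its call begins: read the wrist's pose just before it. get_calibration takes no time and is no camera call; for the wrist camera it gives the pose at the moment of the call.
- order.close_job(): hands the job in, once; it reports no verdict.
Trained networks look in the newest picture that a camera, given by its name, has taken for a name from the list of things; names that differ only in an ending like _2 or _b are one class to them, and where a whole thing is asked for, a point or a joint stands for the part that bears it (a point fixed in the world has none). Each returns a list of dicts, best first, with "score" (0 to 1); they miss things now and then, are a little off and sometimes report something else, mostly with a low value. They report only what shows in the picture. A call takes as long as a camera call. They do not tell look-alikes from the thing itself.
- look_for(camera, target): "xy" ([column, row] in pixels, amid what is visible of it).
- silhouettes(camera, target): "pixels" (420x560 bool, what is visible of it) and "xy" ([column, row] in pixels, amid what is visible of it).
- mark_of(camera, target): "xy" ([column, row] in pixels: a listed point, or the origin of a listed thing).
The state is a dict: "time_s": time; "qpos": joint angles; "joint_vel": joint speeds; "tau": joint torques, N m; "eef_pos": TCP position; "eef_rot": TCP orientation; "contact_force": force on the tool from outside, world axes, zero at the start; "ft_torque": the same for the moment, N m; "width": finger opening in mm.
Only numpy, scipy, OpenCV 4.12 (cv2) and the standard library are available. Lean on these libraries where they do the work, as an engineer would, in place of code of your own. Each camera call takes 0.05 s, during which the arm holds its last target. There are 200 camera calls.

## Task

Pick up the wooden hand pad by its handle, lay it flat on top of the loose grader roller lying on the steel deck, and roll the roller along gently beneath it, over the low rib, until it lies fully home and square against the end stop, with the pad still resting on it. The roller may only be moved by the flat of the pad on its top: press lightly, do not shove it with the pad's edge, touch it with the gripper or lift it. Then put the pad back flat on its rubber mat, and leave everything else where it is.

Things in the scene. Friction and masses are not known exactly. Their poses are not given: they have to be found in the camera images.
- deck: Fixed grey steel deck, 320 (x) x 260 mm (y), side rails 28 mm high at y = +-122 mm. Stands on a plinth, its underside 0 to 22 mm above the bench. Origin: centre of its underside. z up; x is the way the roller must be rolled, to the end stop. Running surface level, 12 mm above the origin; a bar 10 mm high closes the near end. End stop: steel bar across, 24 mm high over the surface, face at x = +110 mm.
- deck_home (a point): Where the roller's centre lies when home: deck x = +85, y = 0, 37 mm above the deck's origin, in a pocket between rib and stop with about 1.5 mm play, the roller parallel to the deck's y. Axes as the deck's.
- deck_rib (a point): Middle of the top of the rounded rib across the deck (deck x = +69 mm), 4 mm high above the surface and 8 mm wide, fixed. Roller and pad rise by 4 mm on it, so a pad driven along at a fixed height presses far too hard there. It takes about 15 N of downward press to get over surely; with less, the pad may slip on the roller.
- roller_center (a point): Centre of the loose roller: grey cylinder 50 mm in diameter, 180 mm long, 12 mm shaft stubs (208 mm over all), about 0.45 kg, lying on the deck. y is the roller's axis; x and z turn with it. It starts 115 to 155 mm short of home, up to 4 degrees askew, and rolls freely, half as far as the pad on top of it moves. Pressing above 40 N spoils it.
- pad_grip (a point): Centre of the hand pad's handle. The pad is a plywood board with rubber sole, 200 (x) x 100 (y) x 16 mm; on its middle stands a wooden handle block 30 (x) x 80 (y) x 50 mm high. This point is 41 mm above the sole, 25 mm above the board; grasp across x (30 mm) from above. z up when it lies flat. About 0.3 kg.
- pad_sole (a point): Centre of the underside (rubber sole) of the hand pad; axes as for its handle.
- mat: Fixed black rubber mat, 260 (x) x 150 (y) x 4 mm, on which the pad lies at the start and must lie at the end. Origin: centre of its underside, on the bench.
- eggtray: Pulp egg tray 145 x 190 mm with brown eggs, 70 mm high; bystander, to be left alone. Origin: underside of its middle.
- screwdriver: Screwdriver lying on the bench; bystander, to be left alone. Origin: underside of its middle.
- wrench: Steel wrench lying flat on the bench between mat and deck; bystander, to be left alone. Origin: underside of its middle.
- greasetin: White tin, 70 mm across, 60 high; bystander, to be left alone. Origin: underside of its middle.
- bearing: Steel bearing ring 42 mm across, 13 high; bystander, to be left alone. Origin: underside of its middle.
- clipbox: Grey open box 120 x 160 x 50 mm; bystander, to be left alone. Origin: underside of its middle.
- mug: White mug 80 mm across, 90 high; bystander, to be left alone. Origin: underside of its middle.
Not all that is in view belongs to the job. Leave any turquoise look-alike of the part that bears pad_grip alone.

How it is judged (in metres and radians):
On the way, in this order (a step that is already met when the one before it is completed fails the run):
1. the pad is lifted off its mat (height (world z) of pad_sole above 0.04 m), for 0.2 s.
2. the roller is on its way (past the deck's middle) with the pad flat on top of it (contact force between pad and roller above 0.5 N and z of pad_sole in the frame of deck above 0.055 m and angle between pad_sole's own z axis and vertical below 0.15 rad and x of roller_center in the frame of deck above 0 m), for 0.1 s.
3. the roller is home against the stop with the pad still resting flat on it (x of roller_center in the frame of deck between 0.082 and 0.088 m and z of roller_center in the frame of deck below 0.039 m and angle between the y axis of roller_center and the y axis of deck, either way round below 0.03 rad and contact force between pad and roller above 0.5 N and z of pad_sole in the frame of deck above 0.055 m and angle between pad_sole's own z axis and vertical below 0.15 rad), for 0.2 s.
At the end, for the whole second after the job is handed in: The roller rests between rib and stop: within 3 mm of home along the deck, down on the deck (2 mm), parallel to the stop within 0.03 rad. The pad lies released, flat, sole down on its mat, centre within 60 mm (mat x) and 50 mm (mat y) of the mat's centre; both at rest (x of roller_center in the frame of deck between 0.082 and 0.088 m and z of roller_center in the frame of deck below 0.039 m and angle between the y axis of roller_center and the y axis of deck, either way round below 0.03 rad and linear speed of each of roller, pad below 0.02 m/s and x of pad_sole in the frame of mat between -0.06 and 0.06 m and y of pad_sole in the frame of mat between -0.05 and 0.05 m and height (world z) of pad_sole below 0.008 m and angle between pad_sole's own z axis and vertical below 0.15 rad); the robot touches nothing.
It fails at once if the pad presses on the roller with more than 40 N (contact force between pad and roller above 40 N).
It fails at once if the gripper touches the roller (contact force between any of the fingers, the arm and roller above 0.5 N).
It fails at once if the roller is shoved with the pad's edge (pad touching it from below its top) (contact force between pad and roller above 1 N and z of pad_sole in the frame of deck below 0.05 m).
It fails at once if the roller is lifted (z of roller_center in the frame of deck above 0.047 m).
It fails at once if a bystander (egg tray, screwdriver, wrench, tin, bearing, box, mug) is moved more than 25 mm (distance of any of eggtray, screwdriver, wrench, greasetin, bearing, clipbox, mug from where it was at the start of the episode above 0.025 m).
It also fails if it takes over 72 s, if anything falls off the work surface, if the arm or the gripper's body presses on something with over 40 N, if the wrist force passes 120 N, or if a joint passes its speed limit or range.

## Working session

There is one attempt and no reset: what is moved stays moved. The work goes in short steps, Python scripts to look and compute and a tool call to move; the robot and the scene stay as the last step left them, time stands still between calls to the robot, and variables do not carry over. Pictures are saved under pics/ and viewed, about 8 in all and at most 12, crops included, and the job is handed in when it is done.

Besides the shell and the picture viewer there is one more tool, called as a command line: name --argument value ..., lists and objects as JSON in quotes. arm_command: Moves the arm, as the interface text tells. Its arguments: {"type":"object","properties":{"moves":{"type":"array","items":{"type":"object","properties":{"fingers":{"type":"number"},"tx":{"type":"number"},"ty":{"type":"number"},"tz":{"type":"number"},"twist":{"type":"number"}}}},"force":{"type":"number"}},"required":["moves"]}

```bash
mkdir -p pics; cat > h.py <<'E'
import numpy as np, cv2
from workcell import monitor, viewer, order, look_for, silhouettes, mark_of, robot
def ray(cam,xy):
    c=viewer.get_calibration(cam);R=np.array(c["R"]);t=np.array(c["t"])
    u=(xy[0]-c["cx"])/c["fx"];v=(xy[1]-c["cy"])/c["fy"]
    if cam=="wrist":
        r=np.hypot(u,v);s=np.sin(r)/max(r,1e-9);d=np.array([u*s,v*s,np.cos(r)])
    else: d=np.array([u,v,1.])
    return -R.T@t, R.T@d
def atz(cam,xy,z):
    o,d=ray(cam,xy);return o+d*(z-o[2])/d[2]
def proj(cam,X):
    c=viewer.get_calibration(cam);p=np.array(c["R"])@np.array(X,float)+np.array(c["t"])
    if cam=="wrist":
        r=np.hypot(p[0],p[1]);th=np.arctan2(r,p[2]);return np.array([c["cx"]+c["fx"]*th*p[0]/r,c["cy"]+c["fy"]*th*p[1]/r])
    return np.array([c["cx"]+c["fx"]*p[0]/p[2],c["cy"]+c["fy"]*p[1]/p[2]])
def tri(a,b):
    A=[];y=[]
    P=[]
    for cam,xy in (a,b):
        o,d=ray(cam,xy);d=d/np.linalg.norm(d);M=np.eye(3)-np.outer(d,d);A.append(M);y.append(M@o)
    return np.linalg.lstsq(np.vstack(A),np.hstack(y),rcond=None)[0]
E
python3 - <<'E'
from h import *
np.set_printoptions(precision=1,suppress=True)
print(robot.hold_point_z, monitor.state())
for c in ("scene","top"):
    im=viewer.snapshot(c);cv2.imwrite(f"pics/{c}0.png",im)
    k=viewer.get_calibration(c);print(c,k["fx"],-np.array(k["R"]).T@np.array(k["t"]))
    for n in ("deck","deck_home","deck_rib","roller_center","pad_grip","pad_sole","mat","wrench"):
        print(n,[(np.round(m["xy"],1),round(m["score"],2)) for m in mark_of(c,n)[:3]])
E
```

```text
18.700000000000003 {'time_s': 0.0, 'qpos': array([-1.4,  0.1,  0.1,  1.6, -0. ,  1.4]), 'joint_vel': array([-0.,  0.,  0.,  0.,  0.,  0.]), 'tau': array([ -0. , -55.7,  50.4,   0. ,  -0. ,  -0. ]), 'eef_pos': array([ 201.6, -564.7,  230.5]), 'eef_rot': array([ 0.1, -0.1,  0.7, -0.7]), 'contact_force': array([ 0.2, -0.9, -0.6]), 'ft_torque': array([-0., -0., -0.]), 'width': 85.70869644317622}
scene 394.2712106055156 [1047.1  307.5  976.2]
deck [(array([284.5, 219.3]), 0.98)]
deck_home [(array([314.1, 218.8]), 0.7), (array([266.6, 208.5]), 0.46)]
deck_rib [(array([309. , 221.7]), 0.92), (array([160.9, 152.5]), 0.17)]
roller_center [(array([265.4, 204.7]), 0.81)]
pad_grip [(array([158.1, 148.7]), 0.63), (array([206.8, 106.9]), 0.62)]
pad_sole [(array([209.2, 114.1]), 0.8), (array([162.9, 158.4]), 0.71)]
mat [(array([167. , 159.7]), 0.58)]
wrench [(array([215. , 196.8]), 0.82)]
top 466.2191774560475 [ 264.7   34.5 1643.3]
deck [(array([285.3, 226.2]), 0.94)]
deck_home [(array([255.1, 230.9]), 0.92), (array([413.4, 222.6]), 0.45)]
deck_rib [(array([265.1, 227.8]), 0.95)]
roller_center [(array([298.5, 220.9]), 0.73)]
pad_grip [(array([420.1, 229.9]), 0.93), (array([414.4, 304.4]), 0.82), (array([340.4, 173.7]), 0.35)]
pad_sole [(array([412.8, 224.6]), 0.57), (array([416.6, 305.2]), 0.56), (array([410.7, 229.3]), 0.18)]
mat [(array([408.6, 227.7]), 0.76), (array([264.1, 230.7]), 0.38), (array([374.3, 158.7]), 0.26)]
wrench [(array([344. , 218.2]), 0.63)]
```

```bash
python3 -c "
import cv2,numpy as np
a=cv2.imread('pics/top0.png');cv2.imwrite('pics/top0b.png',cv2.resize(a,(800,600)))"
```

```text
(no output)
```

View pics/top0b.png

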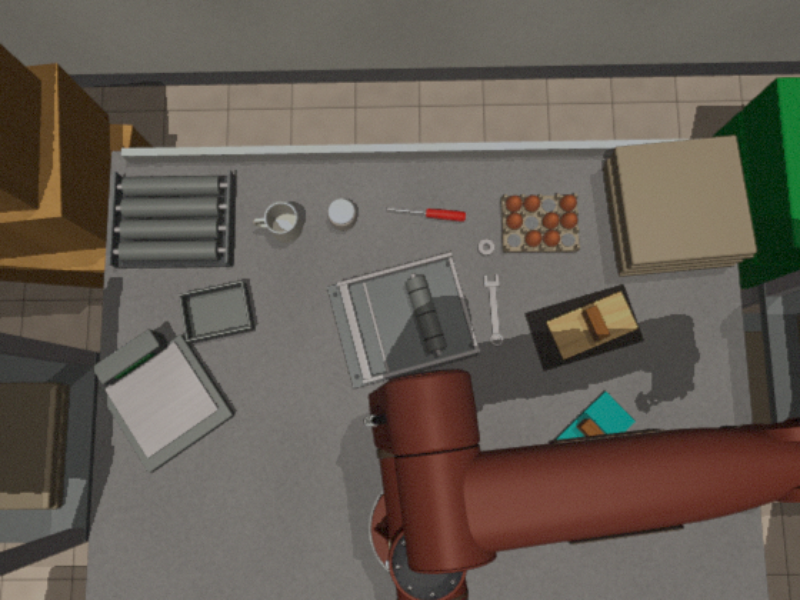

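View pics/scene0.png

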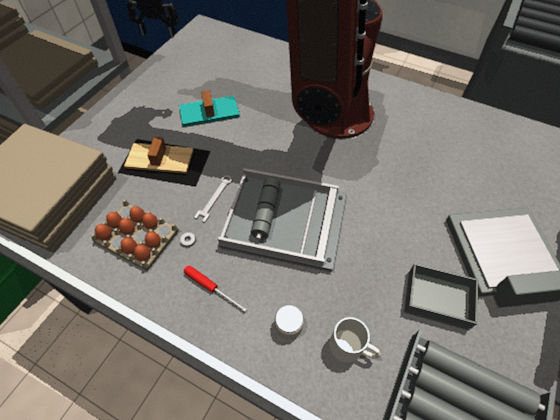

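The plywood pad is on the black mat at top px (413,227) and scene px (158,149). The turquoise look-alike is at top (414,304) and scene (207,107), so I'll leave that alone. The deck's end stop is on the left (+y) side and the roller lies right of centre at top px (298,221).

```bash
python3 - <<'E'
from h import *
np.set_printoptions(precision=1,suppress=True)
P=dict(deck=((284.5,219.3),(285.3,226.2)),home=((314.1,218.8),(255.1,230.9)),rib=((309,221.7),(265.1,227.8)),roller=((265.4,204.7),(298.5,220.9)),grip=((158.1,148.7),(420.1,229.9)),sole=((162.9,158.4),(412.8,224.6)),mat=((167,159.7),(408.6,227.7)),wrench=((215,196.8),(344,218.2)))
for n,(a,b) in P.items(): print(n,tri(("scene",a),("top",b)))
# rects of silhouettes
viewer.snapshot("top");
for n,z in (("mat",4),("pad_grip",16),("roller_center",50),("deck",25)):
    for s in silhouettes("top",n)[:2]:
        ys,xs=np.nonzero(s["pixels"])
        w=np.array([atz("top",(x,y),z)[:2] for x,y in zip(xs,ys)],np.float32)
        print(n,s["score"],len(xs),cv2.minAreaRect(w))
cs=viewer.snapshot("scene")
a=cv2.imread('pics/scene0.png')[90:280,100:370];cv2.imwrite('pics/crop.png',cv2.resize(a,None,fx=2.9,fy=2.9,interpolation=cv2.INTER_CUBIC))
E
```

```text
deck [487.3  32.4  -5.3]
home [469.6 127.7  40.6]
rib [478.5 104.6  23.3]
roller [499.5 -17.9  50.8]
grip [ 462.8 -434.4   36.6]
sole [ 481.4 -410.8   22.2]
mat [ 473.3 -400.3   12.8]
wrench [ 515.5 -183.1    1. ]
mat 0.59 1359 ((472.8577575683594, -402.61175537109375), (153.7108612060547, 257.0157165527344), 14.646871566772461)
pad_grip 0.92 1628 ((475.8424377441406, -420.8096618652344), (99.77997589111328, 203.88217163085938), 22.285585403442383)
pad_grip 0.58 965 ((227.88621520996094, -418.2619934082031), (101.52481079101562, 164.5916290283203), 40.38129806518555)
roller_center 0.67 763 ((503.2458190917969, -13.2606201171875), (199.33169555664062, 49.21929168701172), 17.132591247558594)
roller_center 0.4 337 ((756.7635498046875, 189.70675659179688), (77.43869018554688, 66.71536254882812), 25.905170440673828)Traceback (most recent call last):
  File "<stdin>", line 10, in <module>
  File "h.py", line 11, in atz
    o,d=ray(cam,xy);return o+d*(z-o[2])/d[2]
        ~~~^^^^^^^^
  File "h.py", line 4, in ray
    c=viewer.get_calibration(cam);R=np.array(c["R"]);t=np.array(c["t"])
ValueError: time passes only in moves, steps and waits
```

```bash
python3 - <<'E'
s=open('h.py').read()
s=s.replace('def ray(','_C={}\ndef cal(cam):\n    if cam not in _C: _C[cam]=viewer.get_calibration(cam)\n    return _C[cam]\ndef ray(',1).replace('c=viewer.get_calibration(cam)','c=cal(cam)')
open('h.py','w').write(s)
E
python3 - <<'E'
from h import *
from scipy.spatial.transform import Rotation as Ro
a=cv2.imread('pics/scene0.png')[90:280,100:370];cv2.imwrite('pics/crop.png',cv2.resize(a,None,fx=2.9,fy=2.9,interpolation=cv2.INTER_CUBIC))
st=monitor.state();print(st["time_s"],st["qpos"])
print(Ro.from_quat(st["eef_rot"],scalar_first=True).as_matrix().round(3))
c=cal("wrist");print(-np.array(c["R"]).T@np.array(c["t"]),np.round(c["R"],2),c["fx"])
viewer.snapshot("top")
s=silhouettes("top","deck")
if s:
    ys,xs=np.nonzero(s[0]["pixels"]);w=np.array([atz("top",(x,y),35)[:2] for x,y in zip(xs,ys)],np.float32)
    print(cv2.minAreaRect(w))
E
```

```text
1.15 [-1.44575078e+00  1.04120167e-01  9.73118871e-02  1.56390578e+00
  2.25624201e-05  1.35310288e+00]
[[-0.942  0.     0.336]
 [-0.336 -0.    -0.942]
 [-0.    -1.     0.   ]]
[ 262.54895735 -543.42629821  373.32496877] [[ 0.34 -0.94  0.  ]
 [-0.91 -0.32  0.26]
 [-0.25 -0.09 -0.97]] 325.19226210127806
((494.49029541015625, 42.2293701171875), (264.5244445800781, 325.654296875), 14.687939643859863)
```

View pics/crop.png

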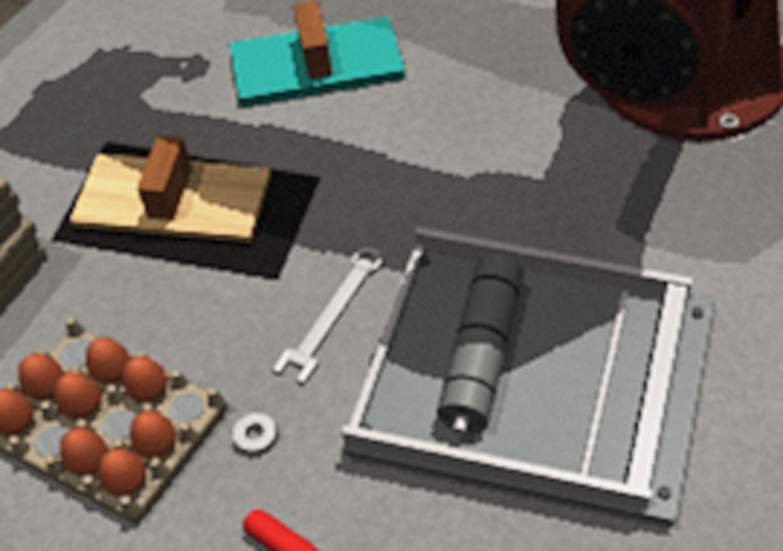

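The crop confirms the plywood pad on the black mat. The turquoise one sits apart on the bare bench. Next I move over the pad for a closer look.

arm_command --moves '[{"tx": 30, "ty": 16, "tz": 0, "fingers": 85}, {"tx": 65, "ty": 34, "tz": 0}, {"tx": 100, "ty": 53, "tz": 0}, {"tx": 135, "ty": 71, "tz": 0}, {"tx": 170, "ty": 89, "tz": 0}, {"tx": 200, "ty": 105, "tz": 0}, {"tx": 230, "ty": 121, "tz": -5}, {"tx": 255, "ty": 134, "tz": -10, "twist": 2.7}, {"tx": 268, "ty": 140, "tz": -10, "twist": 2.7}, {"tx": 268, "ty": 140, "tz": -10, "twist": 2.7}]'

```text
invalid input
```

```bash
cat > lookpad.py <<'E'
from h import *
np.set_printoptions(precision=1,suppress=True)
st=monitor.state();print(st["time_s"],st["eef_pos"],st["contact_force"],st["width"])
im=viewer.snapshot("wrist");cv2.imwrite("pics/w1.png",im)
for n,z in (("pad_grip",45),("pad_sole",4),("mat",0)):
    print(n,[(np.array(m["xy"]),round(m["score"],2),atz("wrist",m["xy"],z)) for m in mark_of("wrist",n)[:2]])
for n,z in (("pad_grip",20),("mat",4)):
    for s in silhouettes("wrist",n)[:1]:
        ys,xs=np.nonzero(s["pixels"]);w=np.array([atz("wrist",p,z)[:2] for p in zip(xs,ys)],np.float32);print(n,len(xs),cv2.minAreaRect(w))
E
python3 lookpad.py
```

```text
1.25 [ 201.7 -565.1  231.3] [-0.6  0.5  0.3] 85.37514643708263
pad_grip [(array([145.7, 129.5]), 0.74, array([ 210.7, -405.1,   45. ]))]
pad_sole [(array([160.6, 128.3]), 0.88, array([ 211.1, -406.3,    4. ]))]
mat []
pad_grip 13559 ((214.90127563476562, -408.4309997558594), (104.08261108398438, 199.56529235839844), 41.90260314941406)
```

View pics/w1.png

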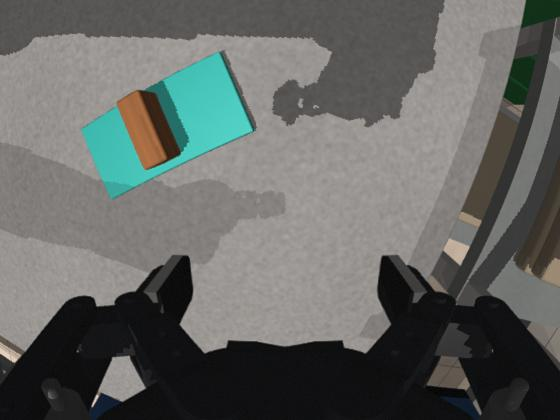

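The move was refused, so the wrist picture shows only the turquoise look-alike at (170,125). I'll resend with every key in every row.

arm_command --moves '[{"tx": 30, "ty": 16, "tz": 0, "twist": 0, "fingers": 85}, {"tx": 65, "ty": 34, "tz": 0, "twist": 0, "fingers": 85}, {"tx": 100, "ty": 53, "tz": 0, "twist": 0, "fingers": 85}, {"tx": 135, "ty": 71, "tz": 0, "twist": 0, "fingers": 85}, {"tx": 170, "ty": 89, "tz": 0, "twist": 0, "fingers": 85}, {"tx": 200, "ty": 105, "tz": 0, "twist": 0, "fingers": 85}, {"tx": 230, "ty": 121, "tz": -5, "twist": 1, "fingers": 85}, {"tx": 255, "ty": 134, "tz": -10, "twist": 2.7, "fingers": 85}, {"tx": 268, "ty": 140, "tz": -10, "twist": 2.7, "fingers": 85}, {"tx": 268, "ty": 140, "tz": -10, "twist": 2.7, "fingers": 85}]'

```text
time_s: 2.38
eef_pos: [471.8, -423.3, 220.8]
eef_rot: [0.138, -0.138, 0.694, -0.693]
contact_force: [-0.1, 0.5, -1.0]
width: 84.9
```

```bash
python3 lookpad.py
```

```text
2.3833 [ 471.8 -423.3  220.8] [-0.1  0.5 -1. ] 84.94809293466194
pad_grip [(array([283.1, 179.5]), 0.93, array([ 476.1, -420.8,   45. ])), (array([196.2, 359.1]), 0.82, array([ 216.3, -404.2,   45. ]))]
pad_sole [(array([203.6, 344.2]), 0.73, array([ 210.2, -407.3,    4. ]))]
mat []
pad_grip 3118 ((259.0272521972656, -429.7978820800781), (77.58342742919922, 115.0283203125), 41.20309066772461)
mat 12194 ((471.7310791015625, -408.18365478515625), (151.26080322265625, 260.5647277832031), 15.620041847229004)
```

View pics/w1.png

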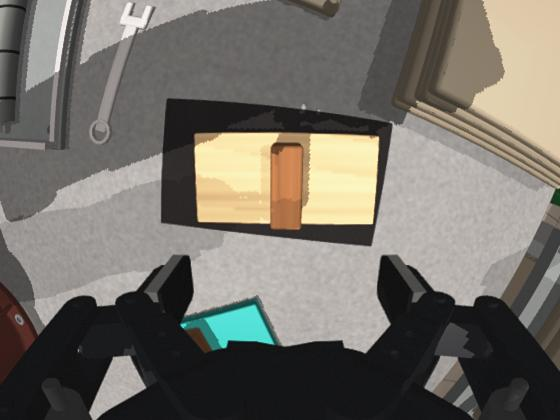

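The plywood pad is at (285,185), square to the jaws, and its handle is at world (476,-421). I descend and grip.

arm_command --moves '[{"tx": 2, "ty": 1, "tz": -35, "twist": 0, "fingers": 85}, {"tx": 4, "ty": 2.5, "tz": -70, "twist": 0, "fingers": 85}, {"tx": 4, "ty": 2.5, "tz": -105, "twist": 0, "fingers": 85}, {"tx": 4, "ty": 2.5, "tz": -140, "twist": 0, "fingers": 85}, {"tx": 4, "ty": 2.5, "tz": -165, "twist": 0, "fingers": 85}, {"tx": 4, "ty": 2.5, "tz": -183, "twist": 0, "fingers": 85}, {"tx": 4, "ty": 2.5, "tz": -191, "twist": 0, "fingers": 85}, {"tx": 4, "ty": 2.5, "tz": -191, "twist": 0, "fingers": 55}, {"tx": 4, "ty": 2.5, "tz": -191, "twist": 0, "fingers": 20}, {"tx": 4, "ty": 2.5, "tz": -191, "twist": 0, "fingers": 20}, {"tx": 4, "ty": 2.5, "tz": -191, "twist": 0, "fingers": 20}, {"tx": 4, "ty": 2.5, "tz": -191, "twist": 0, "fingers": 20}]' --force 100

```text
time_s: 3.68
eef_pos: [474.5, -423.7, 32.5]
eef_rot: [-0.137, 0.136, -0.693, 0.695]
contact_force: [0.7, -0.8, -1.8]
width: 29.2
```

arm_command --moves '[{"tx": 0, "ty": 0, "tz": 20, "twist": 0, "fingers": 20}, {"tx": 0, "ty": 0, "tz": 55, "twist": 0, "fingers": 20}, {"tx": 0, "ty": 0, "tz": 90, "twist": 0, "fingers": 20}, {"tx": 0, "ty": 10, "tz": 125, "twist": 0, "fingers": 20}, {"tx": -5, "ty": 35, "tz": 150, "twist": -1, "fingers": 20}, {"tx": -12, "ty": 70, "tz": 168, "twist": -2, "fingers": 20}, {"tx": -19, "ty": 105, "tz": 168, "twist": -3, "fingers": 20}, {"tx": -26, "ty": 140, "tz": 168, "twist": -4, "fingers": 20}, {"tx": -33, "ty": 175, "tz": 168, "twist": -5, "fingers": 20}, {"tx": -40, "ty": 210, "tz": 168, "twist": -5, "fingers": 20}, {"tx": -47, "ty": 245, "tz": 168, "twist": -5, "fingers": 20}, {"tx": -54, "ty": 270, "tz": 168, "twist": -5, "fingers": 20}]'

```text
time_s: 4.68
eef_pos: [419.1, -150.2, 198.8]
eef_rot: [-0.107, 0.107, -0.699, 0.699]
contact_force: [0.1, -0.0, -2.0]
width: 29.0
```

arm_command --moves '[{"tx": -6, "ty": 35, "tz": 0, "twist": 0, "fingers": 20}, {"tx": -12, "ty": 70, "tz": 0, "twist": 0, "fingers": 20}, {"tx": -20, "ty": 105, "tz": 0, "twist": 0, "fingers": 20}, {"tx": -28, "ty": 140, "tz": 0, "twist": 0, "fingers": 20}, {"tx": -34, "ty": 165, "tz": 0, "twist": 0, "fingers": 20}, {"tx": -36, "ty": 175, "tz": 0, "twist": 0, "fingers": 20}, {"tx": -36, "ty": 175, "tz": 0, "twist": 0, "fingers": 20}]'

```text
time_s: 5.27
eef_pos: [383.4, 24.1, 199.0]
eef_rot: [-0.108, 0.107, -0.699, 0.699]
contact_force: [0.7, -0.7, -2.8]
width: 28.8
```

```bash
cat > lookdeck.py <<'E'
from h import *
import sys
np.set_printoptions(precision=1,suppress=True)
st=monitor.state();print(st["time_s"],st["eef_pos"],st["contact_force"],st["width"])
cal("wrist");im=viewer.snapshot("wrist");cv2.imwrite(sys.argv[1],im)
for n,z in (("deck",10),("deck_home",47),("deck_rib",26),("roller_center",47)):
    print(n,[(np.array(m["xy"]),round(m["score"],2),atz("wrist",m["xy"],z)) for m in mark_of("wrist",n)[:2]])
for n,z in (("roller_center",50),):
    for s in silhouettes("wrist",n)[:1]:
        ys,xs=np.nonzero(s["pixels"]);w=np.array([atz("wrist",p,z)[:2] for p in zip(xs,ys)],np.float32);print(n,len(xs),cv2.minAreaRect(w))
E
python3 lookdeck.py pics/w2.png
```

```text
5.2667 [383.4  24.1 199. ] [ 0.7 -0.7 -2.8] 28.759002205075305
deck [(array([302.7,  72.9]), 0.82, array([499. ,  41.5,  10. ]))]
deck_home [(array([212.6,  68.8]), 0.57, array([474. , 120.8,  47. ]))]
deck_rib [(array([230.4,  73.3]), 0.91, array([476.2, 107.9,  26. ]))]
roller_center [(array([367.1,  84.6]), 0.92, array([502.6, -16.9,  47. ]))]
roller_center 8101 ((514.6920776367188, -11.333877563476562), (145.1841278076172, 51.63215255737305), 17.222684860229492)
```

View pics/w2.png

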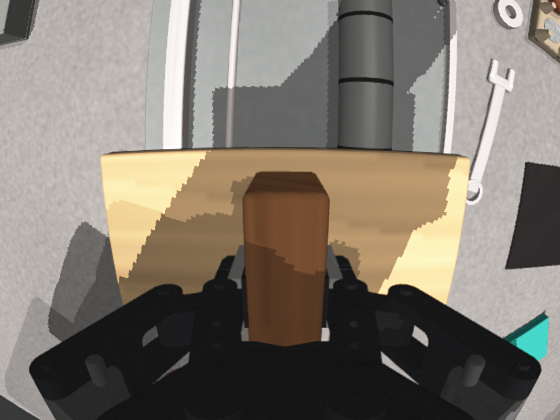

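The deck shows at the top of the view: stop bar near column 178, rib near column 232, roller near column 365. The pad is held square. I'll fit the deck and roller poses jointly from all three cameras.

```bash
cat > fit.py <<'E'
from h import *
from scipy.optimize import least_squares
np.set_printoptions(precision=2,suppress=True)
viewer.snapshot("wrist")
sil=silhouettes("wrist","roller_center")[0]["pixels"]
im=cv2.imread("pics/w2.png").astype(int).mean(2)
ed=[]
for r in range(15,140,12):
    c=np.nonzero(sil[r])[0]
    if len(c)>30: ed+=[(c.min()-.5,r,1),(c.max()+.5,r,-1)]
rib=[(215+np.argmax(im[r,215:250]),r) for r in range(10,75,8)]
g=np.diff(im,axis=1)
stop=[(175+np.argmin(g[r,175:205])+.5,r) for r in range(10,145,10)]
print("rib",rib,"stop",[s[0] for s in stop],"edges",ed[:2],ed[-2:])
M={("scene","deck"):(284.5,219.3),("scene","rib"):(309,221.7),("scene","home"):(314.1,218.8),("top","deck"):(285.3,226.2),("top","home"):(255.1,230.9),("top","rib"):(265.1,227.8),("wrist","deck"):(302.7,72.9),("wrist","rib"):(230.4,73.3),("wrist","home"):(212.6,68.8)}
L=dict(deck=(0,0,0),rib=(69,0,16),home=(85,0,37))
def f(p):
    x,y,z,a,xr,sk=p;R=np.array([[np.cos(a),-np.sin(a),0],[np.sin(a),np.cos(a),0],[0,0,1]]);o=np.array([x,y,z])
    res=[]
    for (c,n),px in M.items(): res+=list((proj(c,o+R@L[n])-px)*.15)
    def loc(px):
        q,d=ray("wrist",px);return R.T@(q-o),R.T@(d/np.linalg.norm(d))
    for px in rib:
        q,d=loc(px);t=(15.5-q[2])/d[2];res.append((q+t*d)[0]-69)
    for px in stop:
        q,d=loc(px);t=(36-q[2])/d[2];res.append((q+t*d)[0]-110)
    ax=np.array([-np.sin(sk),np.cos(sk),0]);c0=np.array([xr,0,37])
    for u,v,s in ed:
        q,d=loc((u,v));n=np.cross(d,ax);n/=np.linalg.norm(n);res.append(abs((q-c0)@n)-25)
    res.append((z-10)/8)
    return np.array(res)
s=least_squares(f,[490,40,10,np.radians(104.7),-50,.04],loss="soft_l1")
p=s.x;print(p[:3],np.degrees(p[3]),p[4],np.degrees(p[5]),s.cost);print(f(p))
a=p[3];print("roller mid",p[0]+np.cos(a)*p[4],p[1]+np.sin(a)*p[4],"short of home",85-p[4])
E
python3 fit.py
```

```text
rib [(np.int64(235), 10), (np.int64(235), 18), (np.int64(234), 26), (np.int64(234), 34), (np.int64(233), 42), (np.int64(233), 50), (np.int64(232), 58), (np.int64(231), 66), (np.int64(231), 74)] stop [np.float64(188.5), np.float64(187.5), np.float64(186.5), np.float64(185.5), np.float64(185.5), np.float64(184.5), np.float64(183.5), np.float64(183.5), np.float64(182.5), np.float64(182.5), np.float64(181.5), np.float64(181.5), np.float64(181.5), np.float64(181.5)] edges [(np.float64(334.5), 15, 1), (np.float64(388.5), 15, -1)] [(np.float64(333.5), 135, 1), (np.float64(389.5), 135, -1)]
[495.22  37.98  10.18] 104.12832680585566 -52.84735064744498 2.9502732696634775 3.657156175253275
[-0.12 -0.04 -0.24 -0.12 -0.09 -0.11 -0.4  -0.35  0.56 -0.35 -0.23  0.06
 -0.09  0.54  0.07 -0.27 -0.42 -0.09  0.31 -0.33  0.03 -0.56 -0.14 -0.67
 -0.21  0.29 -0.18  0.19  0.2   0.28  0.44 -0.32 -0.03  0.33 -0.22  0.27
 -0.15  0.48  0.18 -0.05 -0.21 -0.03 -0.15 -0.77 -0.56 -0.64  0.04  0.36
 -0.19 -0.51 -0.32 -0.5  -0.38  0.36 -0.34  0.28 -0.22 -0.75 -0.02  0.
  0.27  0.71  0.65  0.02]
roller mid 508.12268764792816 -13.273370514090956 short of home 137.84735064744498
```

Deck origin is about (495,38,10) with yaw 104.1°, and the roller is about 138–140 mm short of home, 3° askew. The pad starts with its front over the roller, pad centre at deck x of about -125.

arm_command --moves '[{"tx": 28, "ty": -21, "tz": 0, "twist": 0, "fingers": 20}, {"tx": 55, "ty": -42, "tz": 0, "twist": 0, "fingers": 20}, {"tx": 83, "ty": -63, "tz": 0, "twist": 0, "fingers": 20}, {"tx": 110, "ty": -84, "tz": -20, "twist": 0, "fingers": 20}, {"tx": 130, "ty": -98, "tz": -45, "twist": 0, "fingers": 20}, {"tx": 142, "ty": -107, "tz": -70, "twist": 0, "fingers": 20}, {"tx": 142, "ty": -107, "tz": -82, "twist": 0, "fingers": 20}, {"tx": 142, "ty": -107, "tz": -82, "twist": 0, "fingers": 20}, {"tx": 142, "ty": -107, "tz": -82, "twist": 0, "fingers": 20}]'

```text
time_s: 6.42
eef_pos: [524.8, -84.4, 116.0]
eef_rot: [0.106, -0.107, 0.699, -0.699]
contact_force: [0.3, 0.1, -2.5]
width: 29.0
```

```bash
python3 lookdeck.py pics/w3.png
```

```text
6.4167 [524.8 -84.4 116. ] [ 0.3  0.1 -2.5] 28.987665604048612
deck []
deck_home [(array([ 32.5, 205.4]), 0.74, array([470.4, 122.7,  47. ]))]
deck_rib [(array([ 59.6, 195.1]), 0.81, array([478.9, 107.7,  26. ]))]
roller_center []
roller_center 4949 ((576.8809204101562, 8.051055908203125), (55.93650817871094, 52.593563079833984), 16.636491775512695)
```

View pics/w3.png

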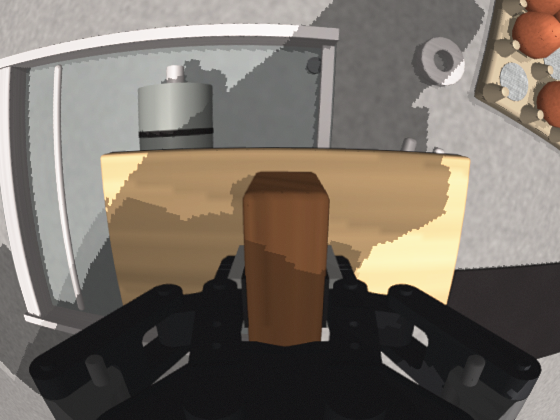

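Roller at columns 140–212, under the front part of the pad (edge at column 103). I'll make a guarded descent.

arm_command --moves '[{"tx": 0, "ty": 0, "tz": -5, "twist": 0, "fingers": 20}, {"tx": 0, "ty": 0, "tz": -9, "twist": 0, "fingers": 20}, {"tx": 0, "ty": 0, "tz": -12, "twist": 0, "fingers": 20}, {"tx": 0, "ty": 0, "tz": -13, "twist": 0, "fingers": 20}, {"tx": 0, "ty": 0, "tz": -13, "twist": 0, "fingers": 20}]'

```text
time_s: 7.13
eef_pos: [525.3, -84.5, 102.7]
eef_rot: [0.106, -0.107, 0.699, -0.699]
contact_force: [0.1, 0.5, -3.4]
width: 28.9
```

arm_command --moves '[{"tx": 0, "ty": 0, "tz": -0.5, "twist": 0, "fingers": 20}, {"tx": 0, "ty": 0, "tz": -1, "twist": 0, "fingers": 20}, {"tx": 0, "ty": 0, "tz": -1, "twist": 0, "fingers": 20}]'

```text
time_s: 7.38
eef_pos: [525.8, -84.6, 102.4]
eef_rot: [-0.107, 0.107, -0.699, 0.699]
contact_force: [-0.3, 0.5, -4.8]
width: 28.8
```

arm_command --moves '[{"tx": 0, "ty": 0, "tz": -0.5, "twist": 0, "fingers": 20}, {"tx": 0, "ty": 0, "tz": -1, "twist": 0, "fingers": 20}, {"tx": 0, "ty": 0, "tz": -1, "twist": 0, "fingers": 20}]'

```text
time_s: 7.63
eef_pos: [525.8, -84.7, 101.7]
eef_rot: [-0.107, 0.106, -0.699, 0.699]
contact_force: [-1.8, 0.3, 0.1]
width: 28.7
```

arm_command --moves '[{"tx": 0, "ty": 0, "tz": -0.5, "twist": 0, "fingers": 20}, {"tx": 0, "ty": 0, "tz": -0.5, "twist": 0, "fingers": 20}]'

```text
time_s: 7.8
eef_pos: [525.9, -84.8, 101.6]
eef_rot: [-0.107, 0.106, -0.699, 0.699]
contact_force: [-1.9, -1.5, 4.7]
width: 28.8
```

arm_command --moves '[{"tx": 0, "ty": 0, "tz": -0.5, "twist": 0, "fingers": 20}, {"tx": 0, "ty": 0, "tz": -0.5, "twist": 0, "fingers": 20}]'

```text
time_s: 7.97
eef_pos: [526.0, -84.9, 101.6]
eef_rot: [-0.107, 0.106, -0.699, 0.699]
contact_force: [-3.9, -0.8, 8.0]
width: 28.9
```

arm_command --moves '[{"tx": 0, "ty": 0, "tz": -0.5, "twist": 0, "fingers": 20}, {"tx": 0, "ty": 0, "tz": -0.5, "twist": 0, "fingers": 20}]'

```text
time_s: 8.13
eef_pos: [526.1, -85.0, 101.5]
eef_rot: [-0.107, 0.106, -0.699, 0.699]
contact_force: [-5.5, -1.5, 12.1]
width: 28.9
```

Contact at about 73 mm with stiffness of about 8 N per mm and roughly 15 N of press. I roll along the deck's x = (-0.244, 0.970).

arm_command --moves '[{"tx": -0.5, "ty": 2, "tz": 0, "twist": 0, "fingers": 20}, {"tx": -1.2, "ty": 5, "tz": 0.2, "twist": 0, "fingers": 20}, {"tx": -2.2, "ty": 9, "tz": 0.4, "twist": 0, "fingers": 20}, {"tx": -3.4, "ty": 14, "tz": 0.4, "twist": 0, "fingers": 20}, {"tx": -4.7, "ty": 19, "tz": 0.4, "twist": 0, "fingers": 20}, {"tx": -5.9, "ty": 24, "tz": 0.4, "twist": 0, "fingers": 20}, {"tx": -7.3, "ty": 29, "tz": 0.4, "twist": 0, "fingers": 20}, {"tx": -8.5, "ty": 34, "tz": 0.4, "twist": 0, "fingers": 20}, {"tx": -9.8, "ty": 39, "tz": 0.4, "twist": 0, "fingers": 20}, {"tx": -11, "ty": 44, "tz": 0.4, "twist": 0, "fingers": 20}, {"tx": -12.3, "ty": 49, "tz": 0.4, "twist": 0, "fingers": 20}]'

```text
time_s: 9.05
eef_pos: [513.2, -35.9, 101.7]
eef_rot: [-0.107, 0.107, -0.699, 0.7]
contact_force: [-8.5, -2.7, 12.6]
width: 28.8
```

```bash
cat > rol.py <<'E'
from h import *
import sys
np.set_printoptions(precision=2,suppress=True)
A=np.radians(104.13);O=np.array([495.2,38,11.]);R=np.array([[np.cos(A),-np.sin(A),0],[np.sin(A),np.cos(A),0],[0,0,1]])
st=monitor.state();print(st["time_s"],st["eef_pos"],st["contact_force"],"pad in deck",R.T@(st["eef_pos"]-O))
c=cal("wrist");im=viewer.snapshot("wrist");cv2.imwrite(sys.argv[1],im)
ss=silhouettes("wrist","roller_center")
h=float(sys.argv[2]) if len(sys.argv)>2 else 37
if ss:
    s=ss[0]["pixels"];print(ss[0]["score"],s.sum())
    import numpy as np
    from scipy.optimize import least_squares
    ed=[]
    s=cv2.morphologyEx(s.astype(np.uint8),cv2.MORPH_OPEN,np.ones((5,5)))
    rows=np.nonzero(s.any(1))[0];w=np.array([np.ptp(np.nonzero(s[r])[0]) for r in rows]);good=rows[w>.85*np.median(w)]
    for r in good[2:-4:3]:
        k=np.nonzero(s[r])[0];ed+=[(k.min()-.5,r),(k.max()+.5,r)]
    def f(p):
        ax=np.array([-np.sin(p[1]),np.cos(p[1]),0]);c0=np.array([p[0],60,h])-60*np.array([-np.sin(p[1]),0,0])*-1;o=[]
        for e in ed:
            q,d=ray("wrist",e);q=R.T@(q-O);d=R.T@d;n=np.cross(d,ax);n/=np.linalg.norm(n);o.append(abs((q-c0)@n)-25)
        return o
    b=least_squares(f,[(R.T@(st["eef_pos"]-O))[0]/2,0],loss="soft_l1");print("roller x_d",b.x[0],"skew deg",np.degrees(b.x[1]),"rms",np.sqrt(np.mean(np.square(b.fun))),good[[0,-1]])
for n,z in (("deck_rib",27),("deck_home",48)):
    for m in mark_of("wrist",n)[:1]: print(n,m["score"],R.T@(atz("wrist",m["xy"],z)-O))
E
python3 rol.py pics/r1.png
```

```text
9.05 [513.21 -35.88 101.7 ] [-8.5  -2.66 12.62] pad in deck [-76.05   0.57  90.7 ]
0.89 5803
roller x_d -33.013417618458604 skew deg 542.6322886052582 rms 0.3994194456754246 [ 85 148]
deck_rib 0.73 [73.35  0.46 16.  ]
deck_home 0.62 [88.62  4.   37.  ]
```

arm_command --moves '[{"tx": -1.5, "ty": 4, "tz": 0, "twist": 0, "fingers": 20}, {"tx": -3.2, "ty": 10, "tz": 0, "twist": -0.3, "fingers": 20}, {"tx": -5, "ty": 16, "tz": 0, "twist": -0.6, "fingers": 20}, {"tx": -6.5, "ty": 22, "tz": 0, "twist": -0.9, "fingers": 20}, {"tx": -8, "ty": 28, "tz": 0, "twist": -1.2, "fingers": 20}, {"tx": -9.5, "ty": 34, "tz": 0, "twist": -1.5, "fingers": 20}, {"tx": -11, "ty": 40, "tz": 0, "twist": -1.8, "fingers": 20}, {"tx": -12.5, "ty": 46, "tz": 0, "twist": -2.1, "fingers": 20}, {"tx": -14, "ty": 52, "tz": 0, "twist": -2.4, "fingers": 20}, {"tx": -15.5, "ty": 58, "tz": 0, "twist": -2.7, "fingers": 20}, {"tx": -17, "ty": 64, "tz": 0, "twist": -3, "fingers": 20}]'

```text
time_s: 10.17
eef_pos: [496.6, 28.2, 101.8]
eef_rot: [-0.088, 0.088, -0.701, 0.702]
contact_force: [-5.8, -2.5, 12.0]
width: 28.9
```

```bash
sed -i 's/c0=np.array(\[p\[0\],60,h\]).*;o=\[\]/c0=np.array([p[0],0,h]);o=[]/' rol.py; python3 rol.py pics/r2.png
```

```text
10.1667 [496.59  28.19 101.79] [-5.84 -2.45 11.95] pad in deck [-9.85  1.05 90.79]
0.62 5425
roller x_d 5.241026670012643 skew deg 2.7324680901523624 rms 0.5562725414264978 [ 90 147]
```

View pics/r2.png

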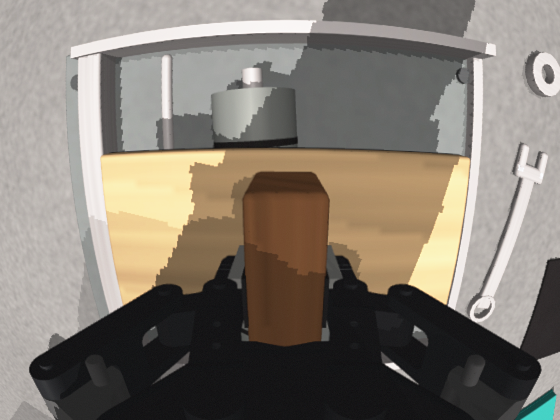

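The roller's far end shows at columns 213–297 and rows 88–145, the rib at column 167, the stop at column 95. I'll remeasure the skew from image gradients and with the scene camera.

```bash
cat > skew.py <<'E'
from h import *
import sys
from scipy.optimize import least_squares
np.set_printoptions(precision=2,suppress=True)
A=np.radians(104.13);O=np.array([495.2,38,11.]);R=np.array([[np.cos(A),-np.sin(A),0],[np.sin(A),np.cos(A),0],[0,0,1]])
def loc(cam,e):
    q,d=ray(cam,e);return R.T@(q-O),R.T@d
E=[]
for cam in ("wrist","scene"):
    im=viewer.snapshot(cam);cv2.imwrite(f"pics/s_{cam}.png",im)
    g=cv2.GaussianBlur(im,(3,3),0).astype(float).mean(2);gx=np.hypot(cv2.Sobel(g,6,1,0),cv2.Sobel(g,6,0,1))
    ss=silhouettes(cam,"roller_center")
    if not ss: print(cam,"none");continue
    s=ss[0]["pixels"].astype(np.uint8);print(cam,ss[0]["score"],s.sum())
    if cam=="wrist":
        for r in range(98,140,4):
            k=np.nonzero(s[r])[0]
            if len(k)<20: continue
            for c in (k.min(),k.max()):
                j=np.argmax(gx[r,c-8:c+9])+c-8;E.append((cam,j,r))
    else:
        ys,xs=np.nonzero(s);print("scene bbox",xs.min(),xs.max(),ys.min(),ys.max())
print([(e[1],e[2]) for e in E])
def f(p):
    ax=np.array([-np.sin(p[1]),np.cos(p[1]),0]);c0=np.array([p[0],0,37]);o=[]
    for e in E:
        q,d=loc(e[0],e[1:]);n=np.cross(d,ax);n/=np.linalg.norm(n);o.append(abs((q-c0)@n)-25)
    return o
b=least_squares(f,[5,0],loss="soft_l1");print("x_d",b.x[0],"skew",np.degrees(b.x[1]));print(np.array(b.fun))
a=cv2.imread("pics/s_scene.png")[150:290,190:370];a=cv2.resize(a,None,fx=4.2,fy=4.2,interpolation=cv2.INTER_CUBIC)
for y in (0,):
    pass
cv2.imwrite("pics/s_crop.png",a)
E
python3 skew.py
```

```text
wrist 0.83 5496
scene 0.83 317
scene bbox 272 296 184 242
[(np.int64(211), 98), (np.int64(295), 98), (np.int64(211), 102), (np.int64(295), 102), (np.int64(210), 106), (np.int64(295), 106), (np.int64(211), 110), (np.int64(296), 110), (np.int64(208), 114), (np.int64(296), 114), (np.int64(213), 118), (np.int64(296), 118), (np.int64(213), 122), (np.int64(296), 122), (np.int64(213), 126), (np.int64(296), 126), (np.int64(214), 130), (np.int64(297), 130), (np.int64(221), 134), (np.int64(297), 134), (np.int64(212), 138), (np.int64(297), 138)]
x_d 3.733127086709672 skew 3.9043232596546837
[-0.36  0.07 -0.18 -0.08  0.58 -0.23  0.17  0.21  2.12  0.06 -0.63 -0.09
 -0.44 -0.24 -0.24 -0.39 -0.64  0.06 -4.58 -0.09  0.96 -0.23]
```

View pics/s_crop.png

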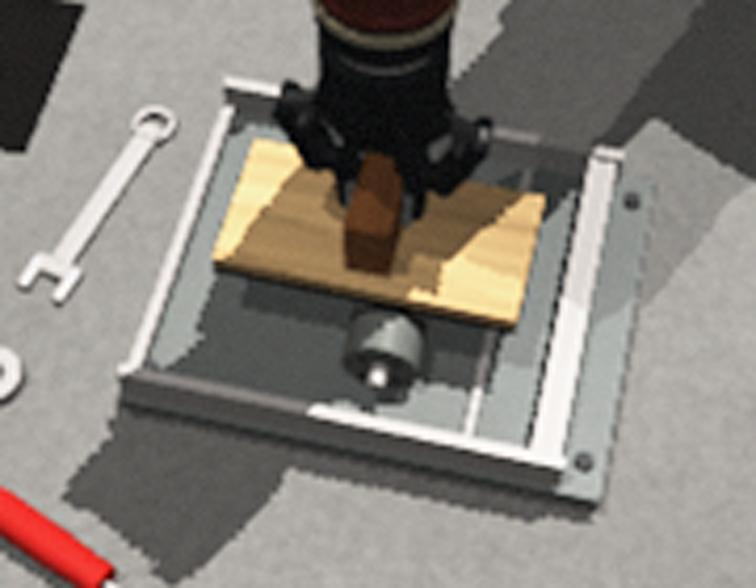

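The skew still reads about 3°, so pad twist steers the roller poorly. I'll lift, re-place the pad toward the trailing end (+y of the deck), and let the rib and stop square the roller.

arm_command --moves '[{"tx": 0, "ty": 0, "tz": 1.5, "twist": 0, "fingers": 20}, {"tx": 0, "ty": 0, "tz": 4, "twist": 0, "fingers": 20}, {"tx": 0, "ty": 0, "tz": 8, "twist": 0, "fingers": 20}, {"tx": -6, "ty": -4, "tz": 8, "twist": 0, "fingers": 20}, {"tx": -16, "ty": -10, "tz": 8, "twist": 0, "fingers": 20}, {"tx": -26, "ty": -17, "tz": 8, "twist": 0, "fingers": 20}, {"tx": -31, "ty": -20, "tz": 7, "twist": 0, "fingers": 20}, {"tx": -31, "ty": -20, "tz": 5, "twist": 0, "fingers": 20}, {"tx": -31, "ty": -20, "tz": 3, "twist": 0, "fingers": 20}, {"tx": -31, "ty": -20, "tz": 2, "twist": 0, "fingers": 20}, {"tx": -31, "ty": -20, "tz": 2, "twist": 0, "fingers": 20}]'

```text
time_s: 11.48
eef_pos: [465.5, 8.6, 102.0]
eef_rot: [0.088, -0.088, 0.702, -0.702]
contact_force: [-1.0, -0.1, -2.4]
width: 28.8
```

```bash
sed -i 's/range(98,140,4)/range(90,147,3)/' skew.py; python3 skew.py
```

```text
wrist 0.95 10376
scene 0.67 532
scene bbox 272 294 212 243
[(np.int64(194), 90), (np.int64(279), 90), (np.int64(195), 93), (np.int64(279), 93), (np.int64(195), 96), (np.int64(279), 96), (np.int64(195), 99), (np.int64(279), 99), (np.int64(195), 102), (np.int64(279), 102), (np.int64(195), 105), (np.int64(279), 105), (np.int64(195), 108), (np.int64(280), 108), (np.int64(196), 111), (np.int64(280), 111), (np.int64(190), 114), (np.int64(280), 114), (np.int64(197), 117), (np.int64(280), 117), (np.int64(198), 120), (np.int64(280), 120), (np.int64(198), 123), (np.int64(280), 123), (np.int64(198), 126), (np.int64(281), 126), (np.int64(198), 129), (np.int64(281), 129), (np.int64(200), 132), (np.int64(281), 132), (np.int64(201), 135), (np.int64(281), 135), (np.int64(198), 138), (np.int64(281), 138), (np.int64(198), 141), (np.int64(281), 141), (np.int64(198), 144), (np.int64(281), 144)]
x_d 4.583280135529566 skew 3.5582385164202677
[ 0.36  0.3  -0.12  0.19 -0.01  0.09  0.11 -0.02  0.23 -0.13  0.36 -0.24
  0.48  0.25  0.02  0.14  3.71  0.03 -0.31 -0.07 -0.76 -0.18 -0.62 -0.29
 -0.48  0.2  -0.33  0.09 -1.37 -0.01 -1.82 -0.12  0.13 -0.23  0.28 -0.34
  0.45 -0.45]
```

arm_command --moves '[{"tx": 0, "ty": 0, "tz": -1, "twist": 0, "fingers": 20}, {"tx": 0, "ty": 0, "tz": -1.8, "twist": 0, "fingers": 20}, {"tx": -1.1, "ty": 4, "tz": -1.8, "twist": 0, "fingers": 20}, {"tx": -3, "ty": 11, "tz": -1.8, "twist": 0, "fingers": 20}, {"tx": -5.1, "ty": 19, "tz": -1.8, "twist": 0, "fingers": 20}, {"tx": -7.3, "ty": 27, "tz": -1.8, "twist": 0, "fingers": 20}, {"tx": -9.5, "ty": 35, "tz": -1.8, "twist": 0, "fingers": 20}, {"tx": -11.6, "ty": 43, "tz": -1.8, "twist": 0, "fingers": 20}, {"tx": -13.8, "ty": 51, "tz": -1.8, "twist": 0, "fingers": 20}, {"tx": -15.9, "ty": 59, "tz": -1.8, "twist": 0, "fingers": 20}, {"tx": -18, "ty": 67, "tz": -1.8, "twist": 0, "fingers": 20}, {"tx": -19.7, "ty": 73, "tz": -1.8, "twist": 0, "fingers": 20}]'

```text
time_s: 12.68
eef_pos: [445.5, 81.5, 101.8]
eef_rot: [-0.088, 0.088, -0.701, 0.702]
contact_force: [-8.1, -2.9, 11.4]
width: 28.9
```

```bash
sed -i 's/(im,(3,3)/(im,(5,5)/' skew.py; python3 skew.py | grep -v '(np'
```

```text
wrist 0.97 10413
scene 0.83 619
scene bbox 285 308 212 245
x_d -1748.7007034773449 skew -90.18001960870576
[ 15.75  16.66  13.96  14.89  12.18  13.09  10.39  11.29   8.6    9.49
   6.79   7.68   5.     5.87   3.2    4.05   1.4    2.23  -0.38   0.41
  -2.23  -1.38  -4.03  -3.21  -5.84  -5.04  -7.67  -6.86  -9.48  -8.69
 -11.29 -10.53 -13.1  -12.36 -14.92 -14.19 -16.74 -16.03]
```

arm_command --moves '[{"tx": -1.5, "ty": 3, "tz": 0, "twist": 0, "fingers": 20}, {"tx": -2.8, "ty": 7, "tz": 0, "twist": 0, "fingers": 20}, {"tx": -4, "ty": 11, "tz": 0, "twist": 0, "fingers": 20}, {"tx": -5, "ty": 15, "tz": 0, "twist": 0, "fingers": 20}, {"tx": -6, "ty": 19, "tz": 0, "twist": 0, "fingers": 20}, {"tx": -7, "ty": 23, "tz": 0, "twist": 0, "fingers": 20}]'

```text
time_s: 13.38
eef_pos: [438.9, 104.1, 101.8]
eef_rot: [-0.088, 0.088, -0.701, 0.702]
contact_force: [-5.9, -4.5, 9.8]
width: 28.9
```

```bash
sed -i 's/f,\[5,0\]/f,[float(sys.argv[1]),0]/' skew.py; python3 skew.py 50 | grep -v '(np'
```

```text
wrist 0.83 10330
scene 0.63 554
scene bbox 290 311 214 246
x_d 54.92201076875344 skew 2.148932072675443
[ 0.47  0.   -0.05 -0.05  0.01 -0.1   0.07  0.45  0.14  0.41  0.2   0.37
  0.26  0.33 -0.27  0.3   0.39  0.27  4.6   0.24 -0.07  0.21 -0.01  0.19
  0.05  0.17  0.12  0.15  0.18  0.14  4.41  0.72  4.48  0.71 -0.22  0.7
  4.03  0.7 ]
```

arm_command --moves '[{"tx": -0.5, "ty": 2, "tz": 0.1, "twist": 0, "fingers": 20}, {"tx": -1, "ty": 4, "tz": 0.3, "twist": 0, "fingers": 20}, {"tx": -1.5, "ty": 6, "tz": 0.5, "twist": 0, "fingers": 20}, {"tx": -2, "ty": 8, "tz": 0.7, "twist": 0, "fingers": 20}]'

```text
time_s: 13.92
eef_pos: [437.1, 111.6, 102.6]
eef_rot: [-0.088, 0.088, -0.701, 0.703]
contact_force: [-5.6, -4.2, 9.2]
width: 29.0
```

```bash
python3 skew.py 56 | grep -v '(np'
```

```text
wrist 0.84 10245
scene 0.91 532
scene bbox 291 312 215 246
x_d 58.01637307245602 skew 2.6729044694551156
[ 0.27  0.55  0.35  0.49  0.43  0.43 -0.09  0.37 -0.01  0.31  0.07  0.26
  0.15  0.2   0.82  0.16  2.69  0.11  0.38  0.07  0.46  0.03 -0.06 -0.01
  0.02  0.56  0.1  -0.07  0.18  0.5   0.25  0.47  0.33  0.45  0.41  0.43
  0.49  0.42]
```

arm_command --moves '[{"tx": -0.5, "ty": 2, "tz": 0, "twist": 0, "fingers": 20}, {"tx": -1, "ty": 4, "tz": 0.2, "twist": 0, "fingers": 20}, {"tx": -1.5, "ty": 6, "tz": 0.5, "twist": 0, "fingers": 20}, {"tx": -2, "ty": 8, "tz": 0.8, "twist": 0, "fingers": 20}]'

```text
time_s: 14.45
eef_pos: [435.7, 119.9, 103.2]
eef_rot: [-0.089, 0.087, -0.701, 0.702]
contact_force: [-1.8, -4.0, 7.4]
width: 28.7
```

arm_command --moves '[{"tx": -0.5, "ty": 2, "tz": 0.1, "twist": 0, "fingers": 20}, {"tx": -1, "ty": 4, "tz": 0.2, "twist": 0, "fingers": 20}, {"tx": -1.5, "ty": 6, "tz": 0.4, "twist": 0, "fingers": 20}]'

```text
time_s: 14.7
eef_pos: [434.6, 126.0, 104.0]
eef_rot: [-0.089, 0.087, -0.701, 0.702]
contact_force: [-2.4, -4.6, 8.2]
width: 29.0
```

arm_command --moves '[{"tx": -0.5, "ty": 2, "tz": -0.3, "twist": 0, "fingers": 20}, {"tx": -1, "ty": 4, "tz": -0.3, "twist": 0, "fingers": 20}, {"tx": -1.5, "ty": 6, "tz": -0.2, "twist": 0, "fingers": 20}]'

```text
time_s: 14.95
eef_pos: [433.5, 131.9, 104.5]
eef_rot: [-0.09, 0.087, -0.701, 0.702]
contact_force: [-1.9, -1.7, 15.4]
width: 28.6
```

```bash
sed 's/\],0,37\])/],0,40])/' skew.py > skew40.py; python3 skew40.py 65 | grep -v '(np'
```

```text
wrist 0.82 9932
scene 0.76 490
scene bbox 294 315 216 244
x_d 66.24734455878495 skew 1.74115331939779
[ 0.2   0.38  0.24  0.34  0.29  0.31  0.34  0.28  0.38  0.25  0.42  0.23
  0.47  0.21  0.51  0.2  -0.05  0.19 -0.01  0.18  0.03  0.18  0.07  0.18
  0.11  0.18  0.14  0.19  0.18  0.2   0.21  0.21  0.25  0.23  0.28  0.25
  0.31  0.28]
```

arm_command --moves '[{"tx": -0.5, "ty": 2, "tz": 0, "twist": 0, "fingers": 20}, {"tx": -1, "ty": 4, "tz": 0, "twist": 0, "fingers": 20}, {"tx": -1.5, "ty": 6, "tz": 0, "twist": 0, "fingers": 20}]'

```text
time_s: 15.4
eef_pos: [432.2, 137.9, 105.0]
eef_rot: [-0.09, 0.086, -0.701, 0.702]
contact_force: [-1.6, -3.2, 16.7]
width: 28.9
```

arm_command --moves '[{"tx": -0.5, "ty": 2, "tz": 0, "twist": 0, "fingers": 20}, {"tx": -1, "ty": 4, "tz": 0, "twist": 0, "fingers": 20}, {"tx": -1.5, "ty": 6, "tz": -0.2, "twist": 0, "fingers": 20}]'

```text
time_s: 15.65
eef_pos: [431.0, 144.0, 105.2]
eef_rot: [-0.09, 0.086, -0.701, 0.702]
contact_force: [1.2, -2.0, 23.3]
width: 29.2
```

```bash
python3 skew40.py 70 | grep -v '(np'
```

```text
wrist 0.82 9708
scene 0.57 544
scene bbox 296 317 215 247
x_d 71.72431949392978 skew 2.0169955056590614
[ 0.73  0.43  0.18  0.39  0.23  0.35  0.29  0.31  0.34  0.28  0.39  0.25
  0.44  0.23  0.48  0.21 -0.08  0.19 -0.03  0.18  0.01  0.17  0.05  0.17
  0.09  0.17  0.13  0.17  0.17  0.18  0.21  0.19  0.25  0.21  0.28  0.23
  0.32  0.25]
```

arm_command --moves '[{"tx": -0.5, "ty": 2, "tz": 0.5, "twist": 0, "fingers": 20}, {"tx": -1, "ty": 4, "tz": 0.5, "twist": 0, "fingers": 20}, {"tx": -1.5, "ty": 6, "tz": 0.3, "twist": 0, "fingers": 20}, {"tx": -2, "ty": 8, "tz": 0, "twist": 0, "fingers": 20}]'

```text
time_s: 16.18
eef_pos: [429.4, 152.5, 105.2]
eef_rot: [-0.091, 0.086, -0.701, 0.702]
contact_force: [0.3, 1.7, 20.5]
width: 28.9
```

arm_command --moves '[{"tx": -0.5, "ty": 2, "tz": -0.2, "twist": 0, "fingers": 20}, {"tx": -1, "ty": 4, "tz": -0.4, "twist": 0, "fingers": 20}, {"tx": -1.5, "ty": 6, "tz": -0.7, "twist": 0, "fingers": 20}]'

```text
time_s: 16.43
eef_pos: [428.1, 158.7, 104.8]
eef_rot: [-0.091, 0.086, -0.701, 0.702]
contact_force: [0.4, 2.7, 21.3]
width: 28.7
```

```bash
python3 skew40.py 76 | grep -v '(np'
```

```text
wrist none
scene 0.68 528
scene bbox 298 320 216 247
[]
x_d 76.0 skew 0.0
[]
```

arm_command --moves '[{"tx": -0.5, "ty": 2, "tz": -0.5, "twist": 0, "fingers": 20}, {"tx": -1, "ty": 4, "tz": -1, "twist": 0, "fingers": 20}, {"tx": -1.5, "ty": 6, "tz": -1.4, "twist": 0, "fingers": 20}]'

```text
time_s: 16.88
eef_pos: [426.9, 165.0, 103.6]
eef_rot: [-0.091, 0.086, -0.701, 0.702]
contact_force: [0.3, 3.1, 20.9]
width: 29.3
```

arm_command --moves '[{"tx": -0.5, "ty": 2, "tz": -0.4, "twist": 0, "fingers": 20}, {"tx": -1, "ty": 4, "tz": -0.8, "twist": 0, "fingers": 20}]'

```text
time_s: 17.05
eef_pos: [425.8, 169.2, 102.9]
eef_rot: [0.091, -0.086, 0.702, -0.702]
contact_force: [-0.4, 5.6, 21.4]
width: 28.8
```

```bash
python3 skew.py 82 | grep -v '(np'
```

```text
wrist none
scene 0.58 536
scene bbox 300 321 217 248
[]
x_d 82.0 skew 0.0
[]
```

arm_command --moves '[{"tx": -0.5, "ty": 2, "tz": -0.4, "twist": 0, "fingers": 20}, {"tx": -1, "ty": 4, "tz": -0.7, "twist": 0, "fingers": 20}]'

```text
time_s: 17.42
eef_pos: [424.5, 173.2, 102.0]
eef_rot: [0.091, -0.086, 0.702, -0.701]
contact_force: [0.6, 2.6, 19.7]
width: 29.1
```

arm_command --moves '[{"tx": -0.5, "ty": 2, "tz": -0.1, "twist": 0, "fingers": 20}, {"tx": -1, "ty": 4, "tz": -0.2, "twist": 0, "fingers": 20}]'

```text
time_s: 17.58
eef_pos: [423.2, 176.5, 101.2]
eef_rot: [-0.09, 0.086, -0.701, 0.702]
contact_force: [-0.2, -1.5, 14.7]
width: 28.8
```

```bash
python3 - <<'E'
from h import *
im=viewer.snapshot("wrist");cv2.imwrite("pics/e1.png",cv2.resize(im[0:200,40:400],None,fx=2.2,fy=2.2,interpolation=cv2.INTER_CUBIC))
E
```

```text
(no output)
```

View pics/e1.png

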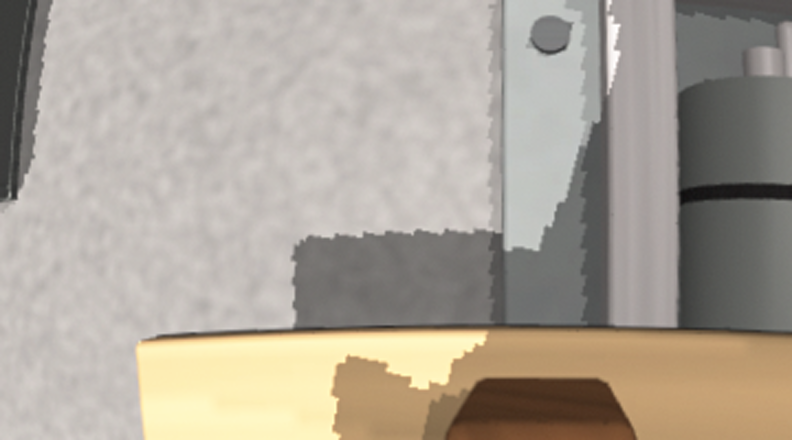

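The roller touches the stop bar at crop x of about 678, parallel along its visible length. I'll push a bit further to seat it, then hold.

arm_command --moves '[{"tx": -0.5, "ty": 2, "tz": -0.3, "twist": 0, "fingers": 20}, {"tx": -1, "ty": 4, "tz": -0.5, "twist": 0, "fingers": 20}, {"tx": -1.5, "ty": 6, "tz": -0.5, "twist": 0, "fingers": 20}, {"tx": -1.5, "ty": 6, "tz": -0.5, "twist": 0, "fingers": 20}, {"tx": -1.5, "ty": 6, "tz": -0.5, "twist": 0, "fingers": 20}, {"tx": -1.5, "ty": 6, "tz": -0.5, "twist": 0, "fingers": 20}, {"tx": -1.5, "ty": 6, "tz": -0.5, "twist": 0, "fingers": 20}]'

```text
time_s: 18.22
eef_pos: [422.3, 181.2, 100.8]
eef_rot: [-0.09, 0.086, -0.7, 0.703]
contact_force: [1.3, -7.0, 17.0]
width: 28.8
```

```bash
cat > meas.py <<'E'
from h import *
from scipy.optimize import least_squares
np.set_printoptions(precision=2,suppress=True)
A=np.radians(104.13);O=np.array([495.2,38,11.]);R=np.array([[np.cos(A),-np.sin(A),0],[np.sin(A),np.cos(A),0],[0,0,1]])
st=monitor.state();print(st["time_s"],st["eef_pos"],st["contact_force"],"pad",R.T@(st["eef_pos"]-O))
cal("wrist");im=viewer.snapshot("wrist").astype(float).mean(2);cv2.imwrite("pics/m.png",im)
g=np.diff(cv2.GaussianBlur(im,(3,3),0),axis=1)
# stop/roller boundary and roller's right edge vs rib, rows of visible roller
rows=range(45,145,6);W=[];
for r in rows:
    j=340+np.argmin(g[r,340:360]);W.append(j)
    q,d=ray("wrist",(j+.5,r));q=R.T@(q-O);d=R.T@d
    t=(36-q[2])/d[2];p=q+t*d;print(r,j,"stop edge x_d,y_d",p[:2])
viewer.snapshot("scene")
for cam in ("wrist","scene"):
    for m in mark_of(cam,"roller_center")[:1]:
        print(cam,m["score"],R.T@(atz(cam,m["xy"],48)-O))
E
python3 meas.py
```

```text
18.2167 [422.31 181.16 100.82] [ 1.27 -6.98 17.05] pad [156.63  35.74  89.82]
45 354 stop edge x_d,y_d [114.22 -78.43]
51 354 stop edge x_d,y_d [114.27 -74.54]
57 354 stop edge x_d,y_d [114.31 -70.68]
63 354 stop edge x_d,y_d [114.34 -66.84]
69 354 stop edge x_d,y_d [114.35 -63.04]
75 354 stop edge x_d,y_d [114.36 -59.26]
81 354 stop edge x_d,y_d [114.36 -55.5 ]
87 355 stop edge x_d,y_d [113.72 -51.8 ]
93 355 stop edge x_d,y_d [113.7  -48.08]
99 354 stop edge x_d,y_d [114.29 -44.33]
105 355 stop edge x_d,y_d [113.63 -40.67]
111 355 stop edge x_d,y_d [113.57 -36.98]
117 354 stop edge x_d,y_d [114.14 -33.27]
123 355 stop edge x_d,y_d [113.44 -29.61]
129 354 stop edge x_d,y_d [113.99 -25.91]
135 354 stop edge x_d,y_d [113.9  -22.23]
141 354 stop edge x_d,y_d [113.79 -18.54]
scene 0.58 [83.34  9.96 37.  ][ WARN:0@2.197] global loadsave.cpp:1063 imwrite_ Unsupported depth image for selected encoder is fallbacked to CV_8U.
```

arm_command --moves '[{"tx": 0, "ty": 0, "tz": 1.5, "twist": 0, "fingers": 20}, {"tx": 0, "ty": 0, "tz": 4, "twist": 0, "fingers": 20}, {"tx": 0, "ty": 0, "tz": 15, "twist": 0, "fingers": 20}, {"tx": 0, "ty": 0, "tz": 45, "twist": 0, "fingers": 20}, {"tx": -10, "ty": -10, "tz": 80, "twist": 0, "fingers": 20}, {"tx": -20, "ty": -40, "tz": 100, "twist": 0, "fingers": 20}, {"tx": -30, "ty": -75, "tz": 100, "twist": 0, "fingers": 20}, {"tx": -30, "ty": -75, "tz": 100, "twist": 0, "fingers": 20}, {"tx": -30, "ty": -75, "tz": 100, "twist": 0, "fingers": 20}]'

```text
time_s: 19.17
eef_pos: [389.1, 106.4, 198.2]
eef_rot: [0.087, -0.087, 0.702, -0.702]
contact_force: [0.0, 0.5, -3.6]
width: 28.9
```

```bash
python3 lookdeck.py pics/f1.png; python3 - <<'E'
import cv2
a=cv2.imread("pics/f1.png")[0:200,80:480];cv2.imwrite("pics/f1c.png",cv2.resize(a,None,fx=2,fy=2,interpolation=cv2.INTER_CUBIC))
E
```

```text
19.1667 [389.1 106.4 198.2] [ 0.   0.5 -3.6] 28.860065010892452
deck [(array([370.9, 101.7]), 0.84, array([496. ,  42.3,  10. ]))]
deck_home []
deck_rib []
roller_center [(array([291.6, 108.7]), 0.66, array([465.1, 119.1,  47. ]))]
roller_center 8155 ((497.0337219238281, 129.14920043945312), (137.9862823486328, 51.573951721191406), 15.299903869628906)
```

View pics/f1c.png

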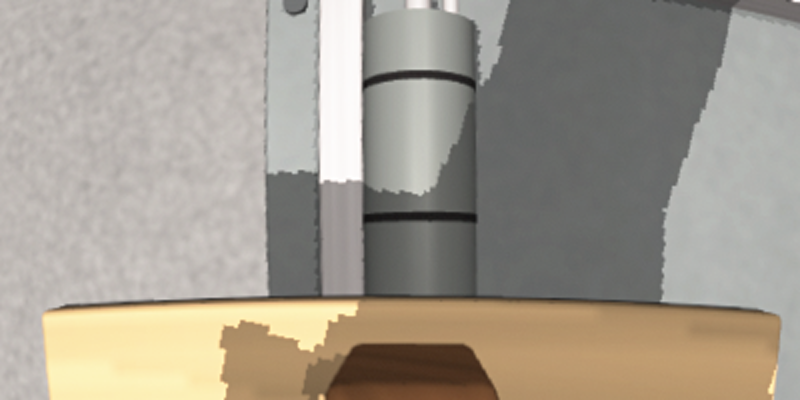

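The roller lies flush along the stop bar: left edge at crop x 363 and right edge at 476 over its visible length. One numeric skew check, then I'll carry the pad back.

```bash
sed 's/range(90,147,3)/range(15,145,5)/' skew.py > sk2.py; python3 sk2.py 85 | grep -v '(np'
```

```text
wrist 0.81 8086
scene none
x_d 87.71026496292212 skew 0.4212694607564283
[ 0.2   2.39  0.17  1.42  0.15  2.23  0.13  2.16  0.12  2.1   0.11 -6.78
  0.1  -1.54  0.09 -2.46  0.09 -6.02  0.09 -6.93  0.09 -6.96  0.1   0.05
  0.11  0.91  0.12  0.89  0.14  0.88  1.04  0.88  0.18  0.88  0.2   0.88
  0.23 -7.03  0.26  0.91  0.3   0.93  0.33  0.96  0.37  0.99  0.41  0.14
  0.46  1.06  0.51  0.22]
```

arm_command --moves '[{"tx": 4, "ty": -30, "tz": 0, "twist": 0, "fingers": 20}, {"tx": 8, "ty": -65, "tz": 0, "twist": 0, "fingers": 20}, {"tx": 12, "ty": -100, "tz": 0, "twist": 0, "fingers": 20}, {"tx": 16, "ty": -135, "tz": 0, "twist": 0, "fingers": 20}, {"tx": 20, "ty": -170, "tz": 0, "twist": 0, "fingers": 20}, {"tx": 25, "ty": -205, "tz": 0, "twist": 0, "fingers": 20}, {"tx": 31, "ty": -240, "tz": 0, "twist": 0, "fingers": 20}, {"tx": 37, "ty": -275, "tz": 0, "twist": 0, "fingers": 20}, {"tx": 43, "ty": -310, "tz": 0, "twist": 0, "fingers": 20}, {"tx": 50, "ty": -345, "tz": 0, "twist": 0, "fingers": 20}, {"tx": 57, "ty": -380, "tz": 0, "twist": 0, "fingers": 20}, {"tx": 63, "ty": -410, "tz": 0, "twist": 0, "fingers": 20}]'

```text
time_s: 20.67
eef_pos: [452.3, -304.9, 197.2]
eef_rot: [-0.088, 0.088, -0.702, 0.702]
contact_force: [0.5, 0.8, -1.7]
width: 28.8
```

arm_command --moves '[{"tx": 7, "ty": -35, "tz": 0, "twist": 0, "fingers": 20}, {"tx": 14, "ty": -70, "tz": -10, "twist": 0, "fingers": 20}, {"tx": 19, "ty": -97, "tz": -30, "twist": 0, "fingers": 20}, {"tx": 21, "ty": -107, "tz": -60, "twist": 0, "fingers": 20}, {"tx": 21, "ty": -107, "tz": -90, "twist": 0, "fingers": 20}, {"tx": 21, "ty": -107, "tz": -120, "twist": 0, "fingers": 20}, {"tx": 21, "ty": -107, "tz": -140, "twist": 0, "fingers": 20}, {"tx": 21, "ty": -107, "tz": -150, "twist": 0, "fingers": 20}, {"tx": 21, "ty": -107, "tz": -155, "twist": 0, "fingers": 20}, {"tx": 21, "ty": -107, "tz": -155, "twist": 0, "fingers": 20}]'

```text
time_s: 21.5
eef_pos: [473.1, -409.2, 42.1]
eef_rot: [0.088, -0.089, 0.702, -0.701]
contact_force: [0.7, -0.3, -3.4]
width: 29.1
```

```bash
python3 - <<'E'
from h import *
im=viewer.snapshot("wrist");cv2.imwrite("pics/g1.png",im)
for s in silhouettes("wrist","mat")[:1]:
    ys,xs=np.nonzero(s["pixels"]);w=np.array([atz("wrist",p,4)[:2] for p in zip(xs,ys)],np.float32);print(len(xs),cv2.minAreaRect(w))
viewer.snapshot("scene")
for m in mark_of("scene","mat")[:1]: print(atz("scene",m["xy"],0),m["score"])
for m in mark_of("scene","pad_sole")[:1]: print(atz("scene",m["xy"],16),m["score"])
E
```

```text
22410 ((474.9002685546875, -407.45904541015625), (149.88088989257812, 260.3891296386719), 15.998930931091309)
[ 473.17749429 -395.07669058    0.        ] 0.74
[ 486.17700535 -403.67854118   16.        ] 0.98
```

arm_command --moves '[{"tx": 0, "ty": 0, "tz": -4, "twist": 0, "fingers": 20}, {"tx": 0, "ty": 0, "tz": -7, "twist": 0, "fingers": 20}, {"tx": 0, "ty": 0, "tz": -8.5, "twist": 0, "fingers": 20}, {"tx": 0, "ty": 0, "tz": -9.5, "twist": 0, "fingers": 20}, {"tx": 0, "ty": 0, "tz": -10, "twist": 0, "fingers": 20}, {"tx": 0, "ty": 0, "tz": -10, "twist": 0, "fingers": 20}]'

```text
time_s: 22.25
eef_pos: [473.1, -409.5, 32.7]
eef_rot: [0.088, -0.088, 0.702, -0.702]
contact_force: [-0.4, 0.3, -2.4]
width: 28.9
```

arm_command --moves '[{"tx": 0, "ty": 0, "tz": -0.5, "twist": 0, "fingers": 20}, {"tx": 0, "ty": 0, "tz": -1, "twist": 0, "fingers": 20}, {"tx": 0, "ty": 0, "tz": -1.5, "twist": 0, "fingers": 20}, {"tx": 0, "ty": 0, "tz": -1.5, "twist": 0, "fingers": 20}]'

```text
time_s: 22.58
eef_pos: [473.2, -409.8, 32.4]
eef_rot: [-0.088, 0.088, -0.701, 0.702]
contact_force: [-3.9, 2.2, 6.4]
width: 28.9
```

Contact with the mat. I release, rise and check.

arm_command --moves '[{"tx": 0, "ty": 0, "tz": 0.5, "twist": 0, "fingers": 40}, {"tx": 0, "ty": 0, "tz": 0.5, "twist": 0, "fingers": 60}, {"tx": 0, "ty": 0, "tz": 0.5, "twist": 0, "fingers": 85}, {"tx": 0, "ty": 0, "tz": 0.5, "twist": 0, "fingers": 85}, {"tx": 0, "ty": 0, "tz": 0.5, "twist": 0, "fingers": 85}, {"tx": 0, "ty": 0, "tz": 20, "twist": 0, "fingers": 85}, {"tx": 0, "ty": 0, "tz": 50, "twist": 0, "fingers": 85}, {"tx": 0, "ty": 0, "tz": 85, "twist": 0, "fingers": 85}, {"tx": 0, "ty": 0, "tz": 120, "twist": 0, "fingers": 85}, {"tx": 0, "ty": 0, "tz": 155, "twist": 0, "fingers": 85}, {"tx": 0, "ty": 0, "tz": 190, "twist": 0, "fingers": 85}, {"tx": 0, "ty": 0, "tz": 190, "twist": 0, "fingers": 85}]'

```text
time_s: 23.58
eef_pos: [474.9, -411.8, 229.5]
eef_rot: [-0.09, 0.086, -0.698, 0.705]
contact_force: [-0.0, -0.3, 0.9]
width: 85.1
```

```bash
python3 lookpad.py; python3 - <<'E'
from h import *
a=cv2.resize(cv2.imread("pics/w1.png")[80:300],(400,157));b=viewer.snapshot("scene")[90:280,100:370]
b=cv2.resize(b,(540,380));o=np.zeros((540,540,3),np.uint8);o[:157,:400]=a;o[160:]=b;cv2.imwrite("pics/fin.png",o)
E
```

```text
23.5833 [ 474.9 -411.8  229.5] [-0.  -0.3  0.9] 85.0886520743743
pad_grip [(array([281.3, 182.2]), 0.61, array([ 478.1, -406.7,   45. ]))]
pad_sole [(array([235.4, 351.2]), 0.76, array([ 220.9, -403.7,    4. ]))]
mat []
pad_grip 15291 ((471.94073486328125, -407.2216796875), (103.32723999023438, 194.55331420898438), 14.696115493774414)
mat 11053 ((472.81707763671875, -403.2880554199219), (147.52420043945312, 253.72280883789062), 15.828775405883789)
```

View pics/fin.png

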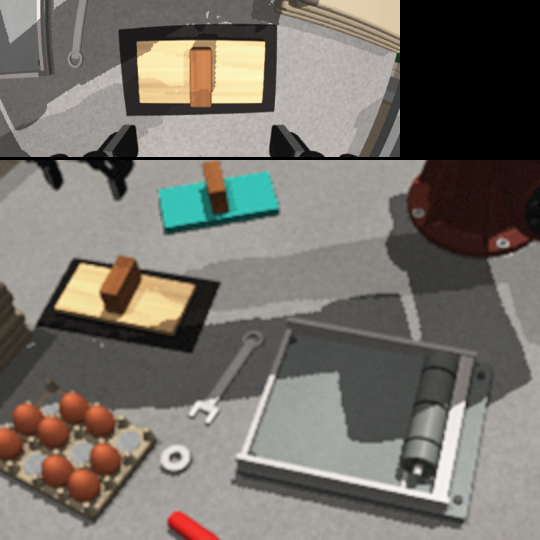

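The picture shows the pad flat in the middle of its mat (about (200,75) in the upper part) and the roller along the stop (about (428,420)). The wrench, egg tray and bearing are where they were. I hand the job in.

```bash
python3 -c "
from workcell import order
print(order.close_job())"
```

```text
the job is handed in; nothing more can be done
None
```

The job is handed in at about 24 s of robot time, with the roller home and the pad back flat on its mat. The hand-in gives no verdict.

- **Rolling:** I gripped the plywood pad by its handle and laid it on the roller. I rolled it over the rib in force-watched steps, and the press I read was at most about 26 N. I then held the pad on the roller against the stop for about 0.4 s.
- **Squaring:** The roller started about 3° askew, and twisting the pad did not straighten it. I lifted the pad once midway and re-placed it toward the trailing end. The rib and stop then squared the roller.
- **Roller at the end:** It lies flush along the stop. The measured skew is about 0.4°, but that fit had some bad edge points, and a rougher silhouette outline gave about 1.2°. Both are inside the 1.7° limit.
- **Roller position:** My fit reads x = 87.7 mm, but it also reads the stop face about 4 mm too far along. So I take the true value as close to 85 mm, judging by its contact with the stop.
- **Pad:** It is released, and its centre is within about 5 mm of the mat's centre.
- **Bystanders:** Those in the last picture (egg tray, wrench, bearing, part of the screwdriver) look unmoved. The tin, box and mug were out of that view and not checked, but the arm never went near them.

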